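# Locate the stop plate of a welding jig

## Task

On the welding jig, push the aluminium stop plate along its rails with a fingertip until it drops into its locating notches, sitting flat and low between the side guides; then push the keeper arm round by its knob until the arm lies square across the plate. Only push: never lift or tip the plate, and leave the other things on the table where they are. Finish with the hand clear.

Things in the scene. Friction and masses are not known exactly. Their poses are not given: they have to be found in the camera images.
- jig: fixed welding jig. Origin on the table top (z=0) under the centre of the stop plate's located place; z up; +y along the rails, the way the plate must slide; turned by up to 0.35 rad about z. Base plate x -120..140, y -240..150 mm, 10 mm thick. Two rails along y, |x| 18..62 mm, tops 30 mm high. Side guides outside them, inner faces |x| = 64 mm, 10 mm thick, tops 47 mm high
- rail_start (a point): rear (-y) end of the rails, midway between them at rail-top height, at y = -220 mm in the jig's frame; the rails and guides run from here to y = +130 mm
- near_notch (a point): centre, at rail-top height, of the notch in the outer half of the near (-x) rail: jig frame x = -51, y = +50 mm. Each rail has two square-edged notches, 22 mm wide, 26 mm long (y), 10 mm deep: in its outer half (|x| 40..62) at y = +50, in its inner half (|x| 18..40) at y = -50 mm. Nothing but the notches' end walls stops the plate
- stop_plate: loose aluminium plate, 0.55-0.9 kg: 124 (x) by 150 (y) by 12 mm, with an upright flange along its rear (-y) end. Origin under its centre at the level of the undersides of its four feet, axes as the jig's. Feet 14 x 20 x 12 mm high: at x = +-50, y = +50 and x = +-30, y = -50 mm. Origin 30 mm above the table on the rail tops, 20 mm when located. Starts 70 to 130 mm short of its place; 2 mm play to each guide
- plate_top (a point): centre of the flat plate's top face, 24 mm above the plate's origin: 54 mm above the table on the rails, 44 mm once located. Sliding takes about 3 to 7 N. When all four feet are over their notches the plate falls 10 mm at once, flat; it then has 3 mm play fore and aft, and pushed on it meets the notch walls and stops hard
- push_face (a point): middle of the plate's flat rear face, on the outer (-y) side of the flange, 75 mm behind the plate's origin and 40 mm above it. The face is 124 mm wide, from 12 to 60 mm above the origin; the flange is 10 mm thick. Pushing here towards the jig's +y slides the plate
- keeper_arm (a joint): angle (rad) of the flat steel keeper arm, 20 mm wide, 9 mm thick, underside 48.5 mm above the table: it passes over the located plate, not over one still on the rail tops. 0: points along the jig's +y, beside the rails (starts at 0 to 0.35). Grows clockwise seen from above; pi/2: along the jig's +x, square across the plate; stop at 1.6. Stays where left; about 1.5 N at the knob moves it
- keeper_pivot (a point): the keeper arm's pivot axis, at the top of its hub (28 mm diameter, 62 mm above the table), at x = -90, y = +30 mm in the jig's frame
- keeper_knob (a point): the top centre of the upright black knob at the free end of the keeper arm: a post 16 mm in diameter, from 57 to 96.5 mm above the table, 90 mm from the pivot axis
- magnet: bystander: square red welding magnet, 50 x 50 x 18 mm, lying on the jig's base plate beyond the rails; origin at the centre of its underside
- round_offcut: bystander: upright steel round-bar offcut, 28 mm diameter, 45 mm tall, on the jig's base plate beyond the rails; origin at the centre of its underside
- tube_offcut: bystander: upright square aluminium tube offcut, 40 x 40 x 60 mm, on the table beyond the jig; origin at the centre of its underside
- spray_can: bystander: upright spray can, 60 mm diameter, 140 mm tall; origin at the centre of its underside
- hammer: bystander: hammer lying on the left of the jig, 270 mm long along its x axis
- wrench: bystander: wrench lying on the right of the jig, 200 mm long along its x axis
- mug: bystander: white mug, 80 mm diameter, 90 mm tall, on the right of the jig; origin at the centre of its underside
Things that resemble listed ones, but are neither listed nor needed, are in the scene too. What is shaped like the stop_plate but turquoise is not meant.

How it is judged (in metres and radians):
On the way, in this order (a step that is already met when the one before it is completed fails the run):
1. the stop plate has dropped into its notches while the keeper arm is still open (z of stop_plate in the frame of jig below 0.0225 m and y of stop_plate in the frame of jig between -0.006 and 0.006 m and angle between stop_plate's own z axis and vertical below 0.03 rad and value of joint keeper_arm below 0.8 rad), for 0.2 s.
2. the keeper arm lies across the located plate (z of stop_plate in the frame of jig below 0.0225 m and y of stop_plate in the frame of jig between -0.006 and 0.006 m and angle between stop_plate's own z axis and vertical below 0.03 rad and value of joint keeper_arm above 1.35 rad), for 0.2 s.
At the end, for the whole second after the job is handed in: the stop plate sits in its notches (origin within 2.5 mm of its located height of 20 mm and within 6 mm of its place along the rails, tilted under 0.03 rad), the keeper arm stands past 1.35 rad (square across the plate is 1.57), and both are at rest (all of step 2 and linear speed of stop_plate below 0.01 m/s and velocity of joint keeper_arm between -0.05 and 0.05 rad/s); the robot touches nothing.
It fails at once if the stop plate is lifted more than 8 mm off the rails (z of stop_plate in the frame of jig above 0.038 m).
It fails at once if the stop plate is tipped by more than 0.15 rad (angle between stop_plate's own z axis and vertical above 0.15 rad).
It fails at once if another thing on the table is moved by more than 15 mm (distance of any of magnet, round_offcut, tube_offcut, spray_can, hammer, wrench, mug from where it was at the start of the episode above 0.015 m).
It also fails if it takes over 51 s, if anything falls off the work surface, if the arm or the gripper's body presses on something with over 40 N, if the wrist force passes 120 N, or if a joint passes its speed limit or range.

## Robot

A 6-joint arm with a two-finger parallel gripper is mounted at the origin on the work surface. World frame = base frame: x ahead of the robot, y to its left, z up, the work surface at z = 0. Lengths are in mm, angles in rad, forces in N, time in s.
With the tool pointing down it reaches from about 250 to 850 mm from the base axis. Payload 12.5 kg.
Tool frame: the origin (TCP) lies at the very end of the fingers, on their centre line; the grasp point (between the pads) lies 19 mm behind it; x points along the fingers, y is the direction in which the jaws open and shut, and the axes are right-handed (so a half turn about x gives the same grasp; the last joint's range is limited). The gripper opens to 93 mm and grips with 3 to 60 N. Pads are 15 mm wide; open, the fingers measure 128 mm over their backs; the gripper's body (75 mm by 188 mm) begins 65 mm behind the grasp point.
Start: joints at [-1.361, 0.351, 1.652, -0, 1.139, -0.085], TCP at [159.821, -526.252, 218.633] pointing down, gripper open.
Joint ranges: [-2.75, 2.75], [-0.79, 2.1], [0.01, 2.65], [-1.57, 4.71], [0.07, 3.14], [-2.87, 2.87]. Speed limits (rad/s): [2.22, 2.22, 2.79, 3.14, 3.14, 3.14].

## Interface

Orientations are given as a unit quaternion [x, y, z, w].
In Python, from rig import robot, snapshot, spotter gives the robot as it stands.
- The arm moves only by the shell command python3 -m creep 'ROWS' [FORCE]. ROWS is JSON, a list of rows, each an object of numbers: "grip": the closure, from 0 (fully open) to 1 (shut); "x", "y", "z": the shift along the world's x, y, z in units of 25 mm (1.0 is 25 mm); "ax", "ay", "az": the turn, a rotation vector about the world's x, y, z in units of 5 degrees (1.0 is 5 degrees). A call has 1 to 20 rows; each row is the pose to reach, as a shift and turn from the pose commanded when the call began; what a row does not reach only later rows make up. A row lasts 1/12 s, in which the tool goes at most 41.7 mm and 7.16 degrees, less where a joint would pass 70% of its speed; a pose out of reach is approached as far as the arm can. A call with a gripper value outside its range is refused whole. The fingers move at their own pace and stop on an object; FORCE is the grip in N (left out, the last holds). Time passes only in rows, so rows that repeat a pose let the fingers close. It gives the time, the measured TCP pose, the force and the opening at its end, in the units of the state.
- robot.sense(): the state, without advancing time (a new reading comes with each control period).
- snapshot(name): name is "scene" or "top" or "wrist"; returns a dict with "pixels" (400x640x3 uint8, blue, green, red), "mtx" (3x3 intrinsics, pixels), "k1" (the pictures are not rectified: a ray, as slopes to the right and down, at radius r is drawn at 1 + k1 r^2 times it, then the intrinsics apply), "extrinsics" (4x4, takes a point from camera to world coordinates). Camera axes: x right, y down, z forward; pixel columns grow to the right and rows downward; lengths in mm; the calibration is good to about 2 mm. A picture is of the moment at which its call begins. There is no depth.
- robot.job_done(): hands the job in, once; it reports no verdict.
Trained networks look in a picture, given as the dict that the camera call returned (one of the last four; its "shot" number tells which), for a name from the list of things; names that differ only in an ending like _2 or _b are one class to them, and where a whole thing is asked for, a point or a joint stands for the part that bears it (a point fixed in the world has none). Each returns a list of dicts, best first, with "confidence" (0 to 1); they miss things now and then, are a little off and sometimes report something else, mostly with a low value. They report only what shows in the picture. A call takes as long as a camera call. They do not tell look-alikes from the thing itself.
- spotter.look_for(name, picture): "point" ([x, y, z] in mm, in world coordinates, good to about 4 mm: the middle of the surface that is visible of it).
- spotter.spot_point(name, picture): "point" ([x, y, z] in mm, in world coordinates, good to about 4 mm: a listed point, or the origin of a listed thing).
The state is a dict: "time_s": time; "joint_pos": joint angles; "joint_vel": joint speeds; "tau": joint torques, N m; "tool_pos": TCP position; "ee_rot": TCP orientation; "wrist_force": force on the tool from outside, world axes, zero at the start; "moment": the same for the moment, N m; "grip_width": finger opening in mm.
Only numpy, scipy, OpenCV 4.12 (cv2) and the standard library are available. Lean on these libraries where they do the work, as an engineer would, in place of code of your own. Each camera call takes 0.05 s, during which the arm holds its last target. There are 200 camera calls.

## Working session

There is one attempt and no reset: what is moved stays moved. The work goes in short steps, Python scripts to look and compute and a shell command to move; the robot and the scene stay as the last step left them, time stands still between calls to the robot, and variables do not carry over. Pictures are saved under pics/ and viewed, about 8 in all and at most 12, crops included, and the job is handed in when it is done.

```bash
mkdir -p pics; ls; python3 - <<'E'
from rig import robot, snapshot, spotter
import cv2
s=robot.sense();print(s['time_s'],s['tool_pos'],s['ee_rot'],s['wrist_force'],s['grip_width'])
for c in ['scene','top']:
    p=snapshot(c);cv2.imwrite(f'pics/{c}0.png',p['pixels'])
    print(c,p['extrinsics'][:3,3].round())
    for n in ['jig','rail_start','near_notch','stop_plate','plate_top','push_face','keeper_pivot','keeper_knob','magnet','round_offcut','tube_offcut','spray_can','hammer','wrench','mug']:
        print(n,[(d['point'] if isinstance(d['point'],list) else d['point'].round().tolist(),round(d['confidence'],2)) for d in spotter.spot_point(n,p)][:3])
E
```

```text
pics
0.0 [ 159.74816831 -525.94916091  218.12480555] [-0.69941418 -0.10423516  0.6994663  -0.10344917] [ 0.53117906 -0.35334442 -1.01562491] 92.79389559061381
scene [1336. -206.  636.]
jig [([559.5, 69.3, -2.8], 0.66)]
rail_start [([506.3, -145.3, 30.1], 0.56)]
near_notch [([519.4, 128.2, 31.8], 0.8), ([672.5, -423.0, 3.0], 0.58)]
stop_plate [([239.0, -294.4, 0.2], 0.97), ([534.5, -23.6, 27.5], 0.66), ([557.2, 70.6, 0.1], 0.35)]
plate_top [([239.8, -292.1, 25.1], 0.97), ([227.7, 284.3, 25.2], 0.88), ([537.7, -22.8, 53.1], 0.62)]
push_face [([199.5, 219.5, 38.9], 0.97), ([288.7, -236.7, 40.3], 0.96), ([433.3, -459.3, -2.7], 0.69)]
keeper_pivot [([479.9, 114.8, 61.1], 0.87), ([641.8, -60.2, 7.9], 0.43)]
keeper_knob [([521.2, 199.1, 98.9], 0.8)]
magnet [([639.2, -59.4, 4.7], 0.87), ([534.1, -20.5, 52.1], 0.51)]
round_offcut [([677.4, 90.1, 9.8], 0.74), ([642.1, -58.2, 9.6], 0.73)]
tube_offcut [([736.1, 22.8, 0.9], 0.69), ([671.0, -424.1, 0.7], 0.49)]
spray_can [([693.7, 315.3, 2.9], 0.71)]
hammer [([473.6, 451.3, -0.5], 0.8), ([557.2, 68.4, -0.8], 0.39)]
wrench [([517.1, 129.8, 29.5], 0
[... 388 characters left out ...]
([686.8, 313.6, -0.2], 0.74), ([536.8, -25.0, 56.7], 0.64)]
push_face [([199.7, 222.8, 41.1], 0.89), ([523.6, -98.5, 66.4], 0.63), ([291.5, -234.9, 40.1], 0.63)]
keeper_pivot [([518.8, 197.7, 95.4], 0.46)]
keeper_knob [([518.4, 196.9, 98.5], 0.69), ([526.4, -98.6, 67.5], 0.24)]
magnet [([637.2, -58.2, 8.7], 0.7)]
round_offcut [([675.1, 86.1, 3.9], 0.4), ([539.2, -21.5, 30.3], 0.22)]
tube_offcut [([741.4, 26.0, -2.7], 0.84)]
spray_can [([690.9, 314.7, -0.6], 0.59), ([737.2, 25.9, -1.4], 0.57), ([508.2, -144.5, 30.7], 0.33)]
hammer [([480.2, 454.0, -0.0], 0.68)]
wrench [([693.8, 310.7, -0.4], 0.74), ([434.8, -455.8, -0.0], 0.68), ([521.2, 128.1, 24.8], 0.43)]
mug [([668.1, -423.9, 1.6], 0.91)]
```

View pics/scene0.png

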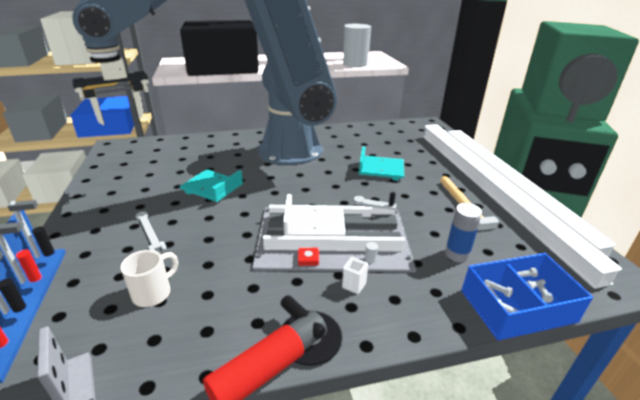

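View pics/top0.png

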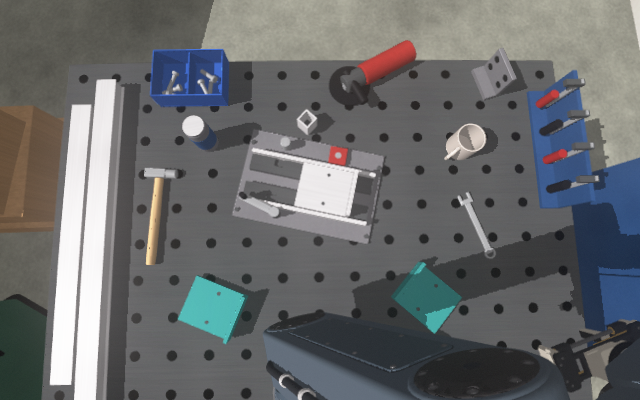

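The scene shows the jig at about (335,235) with the white/aluminium plate at (314,220), and the red magnet, round offcut and tube beside it. In the top view the plate is at (327,187) and the keeper knob at about (248,200). Candidates for stop_plate in the scene view are the aluminium plate on the rails (314,220) and the turquoise look-alikes at (213,184) and (382,166). I choose the aluminium one and will check it in a crop while fitting the jig frame.

```bash
cat > h.py <<'E'
import numpy as np, cv2
from rig import robot, snapshot, spotter
from scipy.spatial.transform import Rotation as R
from scipy.optimize import least_squares
J={'jig':(0,0),'rail_start':(0,-220),'near_notch':(-51,50),'keeper_pivot':(-90,30)}
def fit(obs):
    f=lambda p:np.concatenate([np.array(o)[:2]-w(p,J[n]) for n,o in obs])
    return least_squares(f,[560,70,-.23],loss='soft_l1',f_scale=4,x_scale=[1,1,.01])
def w(p,q):
    c,s=np.cos(p[2]),np.sin(p[2]); return np.array(p[:2])+np.array([[c,-s],[s,c]])@np.array(q)
def inv(p,q):
    c,s=np.cos(p[2]),np.sin(p[2]); return np.array([[c,s],[-s,c]])@(np.array(q)[:2]-p[:2])
def proj(p,X):
    e=np.linalg.inv(p['extrinsics']);c=e[:3,:3]@np.array(X,float)+e[:3,3];s=c[:2]/c[2]
    s=s*(1+p['k1']*(s@s)); return p['mtx'][:2,:2]@s+p['mtx'][:2,2]
def collect(cams,names,near=(540,40),rad=330):
    out=[]
    for c in cams:
        p=snapshot(c)
        for n in names:
            for d in spotter.spot_point(n,p):
                if d['confidence']>.3 and np.hypot(*(np.array(d['point'])[:2]-near))<rad: out.append((n,np.array(d['point']),round(d['confidence'],2),c))
    return out
E
python3 - <<'E'
from h import *
o=collect(['scene','top']*2,list(J))
f=fit([(n,q) for n,q,_,_ in o if not(n=='keeper_pivot' and abs(q[2]-62)>10) and not(n=='near_notch' and abs(q[2]-30)>10)])
p=f.x;print('jig',p.round(3).tolist(),'res',f.fun.round().reshape(-1,2).tolist())
for n,q,c,_ in collect(['scene','top'],['stop_plate','push_face','plate_top','keeper_knob'],near=(535,40),rad=180): print(n,q,c,inv(p,q).round(1))
m=R.from_quat(robot.sense()['ee_rot']).as_matrix();print('tool axes cols\n',m.round(3))
t=snapshot('scene');im=t['pixels'].copy()
for q,z in [((0,0),30),((0,-220),30),((-51,50),30),((-90,30),62),((-64,130),47),((64,130),47),((64,-220),47),((-64,-220),47),((-120,-240),10),((140,150),10)]:
    u=proj(t,[*w(p,q),z]);cv2.circle(im,tuple(u.round().astype(int).tolist()),1,(0,0,255),-1)
cv2.imwrite('pics/crop1.png',cv2.resize(im[180:290,230:430],None,fx=4,fy=4,interpolation=cv2.INTER_CUBIC))
np.save('jig.npy',p)
E
```

```text
jig [557.886, 67.745, -0.228] res [[2.0, 4.0], [-1.0, -0.0], [-1.0, -0.0], [-3.0, -1.0], [-3.0, -1.0], [2.0, -1.0], [2.0, 2.0], [-1.0, -1.0], [1.0, 2.0], [-2.0, 1.0], [1.0, 1.0], [1.0, -3.0], [-2.0, 3.0], [0.0, -1.0], [5.0, -2.0]]
stop_plate [533.5 -23.3  28.3] 0.58 [ -3.2 -94.2]
push_face [524.8 -92.8  70.4] 0.57 [   4.1 -163.9]
plate_top [536.  -20.8  51.1] 0.75 [ -1.3 -91.2]
keeper_knob [520.2 200.7  97.8] 0.55 [-66.8 121. ]
stop_plate [535.  -20.8  29.4] 0.75 [ -2.3 -91.4]
push_face [525.8 -96.6  67.7] 0.63 [   5.9 -167.3]
plate_top [535.6 -22.9  52.9] 0.84 [ -1.2 -93.3]
plate_top [5.57e+02 6.56e+01 2.00e-01] 0.47 [-0.4 -2.3]
tool axes cols
 [[ 0.     0.291 -0.957]
 [ 0.    -0.957 -0.291]
 [-1.    -0.    -0.   ]]
```

View pics/crop1.png

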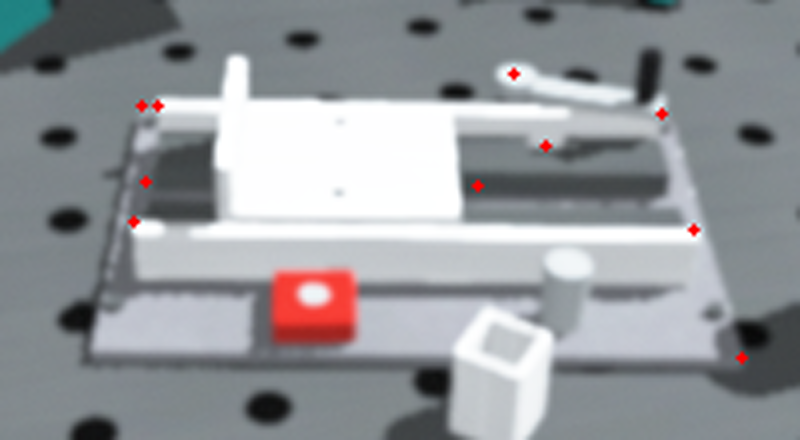

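The crop confirms the aluminium plate with its rear flange (crop 235,130) on the rails, the fitted frame marks on the rail and guide ends, and the knob at crop (650,75). The plate is about 93 mm short and the keeper angle about 0.25. I'm setting out with the jaws shut and across the jig, behind the flange.

```bash
python3 -m creep '[{"x":14,"y":15.4,"az":12,"grip":1},{"x":14,"y":15.4,"az":12,"grip":1},{"x":14,"y":15.4,"az":12,"grip":1},{"x":14,"y":15.4,"az":12,"grip":1},{"x":14,"y":15.4,"az":12,"grip":1},{"x":14,"y":15.4,"az":12,"grip":1},{"x":14,"y":15.4,"az":12,"grip":1},{"x":14,"y":15.4,"az":12,"grip":1},{"x":14,"y":15.4,"az":12,"grip":1},{"x":14,"y":15.4,"az":12,"grip":1},{"x":14,"y":15.4,"az":12,"grip":1},{"x":14,"y":15.4,"az":12,"grip":1},{"x":14,"y":15.4,"az":12,"grip":1},{"x":14,"y":15.4,"az":12,"grip":1},{"x":14,"y":15.4,"az":12,"z":-2.6,"grip":1},{"x":14,"y":15.4,"az":12,"z":-2.6,"grip":1},{"x":14,"y":15.4,"az":12,"z":-2.6,"grip":1},{"x":14,"y":15.4,"az":12,"z":-2.6,"grip":1},{"x":14,"y":15.4,"az":12,"z":-2.6,"grip":1}]'
python3 - <<'E'
from h import *
p=np.load('jig.npy');s=robot.sense();print(s['time_s'],s['tool_pos'],inv(p,s['tool_pos']),s['grip_width'],s['joint_pos'],s['wrist_force'])
m=R.from_quat(s['ee_rot']).as_matrix();print('jaw angle deg',np.degrees(np.arctan2(m[1,1],m[0,1])),np.degrees(p[2]))
t=snapshot('wrist');cv2.imwrite('pics/wrist1.png',t['pixels'])
for n in ['push_face','plate_top','rail_start','near_notch','stop_plate']:
    for d in spotter.spot_point(n,t): print(n,d['point'],inv(p,d['point']).round(1),round(d['confidence'],2))
E
```

```text
3.15 [ 159.82824195 -526.2494348   218.62201067] [-253.38407063 -668.63687924] 92.8104124065046 [-1.36059447e+00  3.50717170e-01  1.65180299e+00  1.76093732e-05
  1.13909616e+00 -8.45850969e-02] [ 0.12545123 -0.72790961  0.13487385]
jaw angle deg -73.11037402850016 -13.07300627321052
plate_top [239.1, -290.4, 24.0] [-229.5 -421. ] 0.96
stop_plate [241.0, -295.4, 0.9] [-226.5 -425.4] 0.87invalid input
```

View pics/wrist1.png

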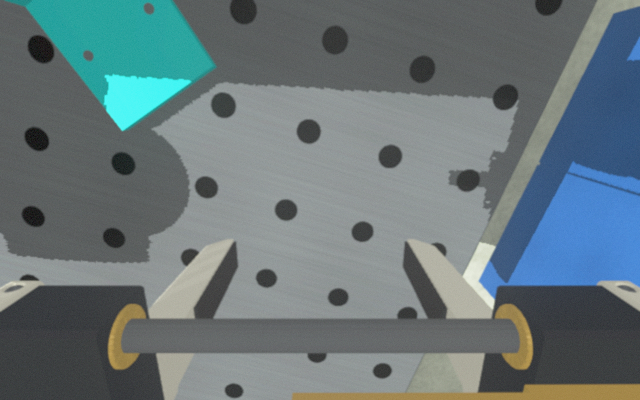

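The arm did not move: the call was refused, and the wrist picture shows only the table and a turquoise decoy at the top left (120,50). I'll test what the format wants.

```bash
python3 -m creep '[{"grip":1,"x":0,"y":0,"z":0,"ax":0,"ay":0,"az":0}]'; python3 -m creep '[{"grip":1.0,"x":14.0,"y":15.4,"z":0.0,"ax":0.0,"ay":0.0,"az":12.0}]'
```

```text
time_s: 3.53
tool_pos: [159.8, -526.3, 218.7]
ee_rot: [-0.699, -0.104, 0.699, -0.104]
wrist_force: [-1.0, -0.1, -0.4]
grip_width: 89.6
time_s: 3.62
tool_pos: [185.6, -498.4, 218.6]
ee_rot: [-0.692, -0.145, 0.692, -0.146]
wrist_force: [-0.5, -0.5, -0.5]
grip_width: 83.7
```

```bash
python3 -m creep '[{"grip":1,"x":12.9,"y":14.1,"z":0,"ax":0,"ay":0,"az":10.6},{"grip":1,"x":12.9,"y":14.1,"z":0,"ax":0,"ay":0,"az":10.6},{"grip":1,"x":12.9,"y":14.1,"z":0,"ax":0,"ay":0,"az":10.6},{"grip":1,"x":12.9,"y":14.1,"z":0,"ax":0,"ay":0,"az":10.6},{"grip":1,"x":12.9,"y":14.1,"z":0,"ax":0,"ay":0,"az":10.6},{"grip":1,"x":12.9,"y":14.1,"z":0,"ax":0,"ay":0,"az":10.6},{"grip":1,"x":12.9,"y":14.1,"z":0,"ax":0,"ay":0,"az":10.6},{"grip":1,"x":12.9,"y":14.1,"z":0,"ax":0,"ay":0,"az":10.6},{"grip":1,"x":12.9,"y":14.1,"z":0,"ax":0,"ay":0,"az":10.6},{"grip":1,"x":12.9,"y":14.1,"z":0,"ax":0,"ay":0,"az":10.6},{"grip":1,"x":12.9,"y":14.1,"z":0,"ax":0,"ay":0,"az":10.6},{"grip":1,"x":12.9,"y":14.1,"z":0,"ax":0,"ay":0,"az":10.6},{"grip":1,"x":12.9,"y":14.1,"z":0,"ax":0,"ay":0,"az":10.6},{"grip":1,"x":12.9,"y":14.1,"z":-2.6,"ax":0,"ay":0,"az":10.6},{"grip":1,"x":12.9,"y":14.1,"z":-2.6,"ax":0,"ay":0,"az":10.6},{"grip":1,"x":12.9,"y":14.1,"z":-2.6,"ax":0,"ay":0,"az":10.6},{"grip":1,"x":12.9,"y":14.1,"z":-2.6,"ax":0,"ay":0,"az":10.6}]'
python3 - <<'E'
from h import *
p=np.load('jig.npy');s=robot.sense();print(s['time_s'],s['tool_pos'],inv(p,s['tool_pos']),s['grip_width'],s['joint_pos'],s['wrist_force'])
m=R.from_quat(s['ee_rot']).as_matrix();print('jaw angle deg',np.degrees(np.arctan2(m[1,1],m[0,1])),np.degrees(p[2]))
t=snapshot('wrist');cv2.imwrite('pics/wrist2.png',t['pixels'])
for n in ['push_face','plate_top','near_notch']:
    for d in spotter.spot_point(n,t): print(n,d['point'],inv(p,d['point']).round(1),round(d['confidence'],2))
E
```

```text
time_s: 5.03
tool_pos: [509.8, -143.2, 153.5]
ee_rot: [-0.553, -0.441, 0.554, -0.44]
wrist_force: [0.4, 0.3, 1.5]
grip_width: 0.5
5.0333 [ 509.76938238 -143.24460345  153.53470451] [   0.85473251 -216.40449033] 0.5093772847932443 [-3.61821683e-01  3.93882715e-01  1.76750033e+00 -9.78744210e-05
  9.82098865e-01 -1.35279984e-01] [0.42693749 0.31743891 1.46892857]
jaw angle deg -12.976755542206956 -13.07300627321052
push_face [518.9, -98.3, 72.4] [  -0.4 -170.6] 0.76
push_face [293.5, -233.0, 40.0] [-189.5 -352.8] 0.6
plate_top [241.2, -289.9, 21.8] [-227.6 -420. ] 0.98
plate_top [537.4, -23.4, 51.7] [  0.7 -93.4] 0.78
```

View pics/wrist2.png

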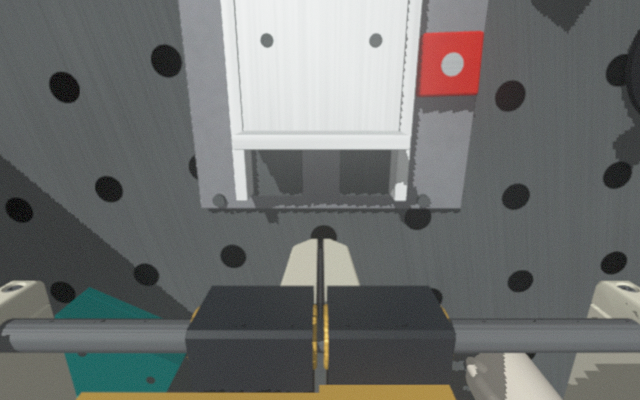

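The wrist view shows the shut fingers at (320,245) centred on the flange (322,140) and square to it. The magnet at (452,63) is well clear. Next I lower, approach, and push most of the way.

```bash
python3 -m creep '[{"grip":1,"x":0,"y":0,"z":-1.5,"ax":0,"ay":0,"az":0},{"grip":1,"x":0,"y":0,"z":-3,"ax":0,"ay":0,"az":0},{"grip":1,"x":0,"y":0,"z":-3.9,"ax":0,"ay":0,"az":0},{"grip":1,"x":0,"y":0,"z":-3.9,"ax":0,"ay":0,"az":0},{"grip":1,"x":0.11,"y":0.49,"z":-3.9,"ax":0,"ay":0,"az":0},{"grip":1,"x":0.2,"y":0.88,"z":-3.9,"ax":0,"ay":0,"az":0},{"grip":1,"x":0.27,"y":1.17,"z":-3.9,"ax":0,"ay":0,"az":0},{"grip":1,"x":0.32,"y":1.36,"z":-3.9,"ax":0,"ay":0,"az":0},{"grip":1,"x":0.36,"y":1.56,"z":-3.9,"ax":0,"ay":0,"az":0},{"grip":1,"x":0.41,"y":1.75,"z":-3.9,"ax":0,"ay":0,"az":0},{"grip":1,"x":0.45,"y":1.95,"z":-3.9,"ax":0,"ay":0,"az":0},{"grip":1,"x":0.5,"y":2.14,"z":-3.9,"ax":0,"ay":0,"az":0},{"grip":1,"x":0.54,"y":2.34,"z":-3.9,"ax":0,"ay":0,"az":0}]'
python3 - <<'E'
from h import *
p=np.load('jig.npy');s=robot.sense();print(s['time_s'],inv(p,s['tool_pos']),s['tool_pos'][2],s['wrist_force'])
E
```

```text
time_s: 6.32
tool_pos: [524.8, -85.0, 57.4]
ee_rot: [0.553, 0.44, -0.553, 0.442]
wrist_force: [-1.5, -7.0, 6.2]
grip_width: 0.5
6.3167 [   2.2853058  -156.27451235] 57.38281234333103 [-1.4729792  -7.02493109  6.15414028]
```

```bash
python3 -m creep '[{"grip":1,"x":0.04,"y":0.18,"z":0,"ax":0,"ay":0,"az":0},{"grip":1,"x":0.08,"y":0.36,"z":0,"ax":0,"ay":0,"az":0},{"grip":1,"x":0.12,"y":0.54,"z":0,"ax":0,"ay":0,"az":0},{"grip":1,"x":0.17,"y":0.72,"z":0,"ax":0,"ay":0,"az":0},{"grip":1,"x":0.21,"y":0.9,"z":0,"ax":0,"ay":0,"az":0},{"grip":1,"x":0.25,"y":1.08,"z":0,"ax":0,"ay":0,"az":0},{"grip":1,"x":0.29,"y":1.26,"z":0,"ax":0,"ay":0,"az":0},{"grip":1,"x":0.33,"y":1.44,"z":0,"ax":0,"ay":0,"az":0}]'
python3 - <<'E'
from h import *
p=np.load('jig.npy');s=robot.sense();print(s['time_s'],inv(p,s['tool_pos']),s['tool_pos'][2],s['wrist_force'])
t=snapshot('scene')
for n in ['plate_top','push_face']:
    for d in spotter.spot_point(n,t):
        if d['point'][0]>400: print(n,d['point'],inv(p,d['point']).round(1),round(d['confidence'],2))
cv2.imwrite('pics/crop2.png',cv2.resize(t['pixels'][170:280,230:430],None,fx=4,fy=4,interpolation=cv2.INTER_CUBIC))
E
```

```text
time_s: 6.98
tool_pos: [532.9, -49.0, 57.3]
ee_rot: [0.553, 0.44, -0.553, 0.441]
wrist_force: [-2.1, -6.7, 6.1]
grip_width: 0.4
6.9833 [   2.09534479 -119.325979  ] 57.34686469432992 [-2.07448012 -6.68390089  6.07046267]
plate_top [549.3, 34.8, 51.9] [ -0.9 -34. ] 0.98
push_face [536.1, -39.5, 70.9] [   3.  -109.4] 0.75
push_face [473.9, 455.2, -0.5] [-169.4  358.4] 0.69
```

View pics/crop2.png

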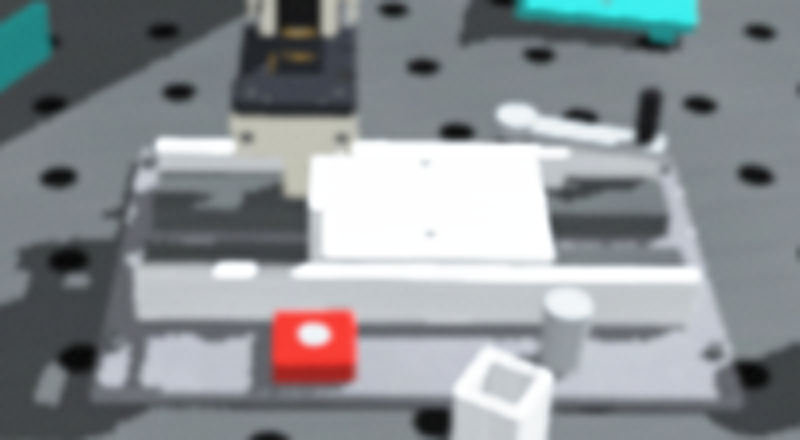

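The crop shows the plate flat at (430,205) with the finger behind it, but the flange is hard to see edge-on. I'll check it with a fresh enlarged crop.

```bash
python3 - <<'E'
from h import *
a=snapshot('scene')['pixels'][180:250,275:375];b=snapshot('wrist')['pixels']
a=cv2.resize(a,(560,392),interpolation=cv2.INTER_NEAREST);b=cv2.resize(b,(320,200))
im=np.zeros((600,640,3),np.uint8);im[:392,:560]=a;im[395:595,:320]=b
t=snapshot('top')['pixels'][110:260,220:400];im[395:595,330:570]=cv2.resize(t,(240,200))
cv2.imwrite('pics/c3.png',im)
E
```

```text
(no output)
```

View pics/c3.png

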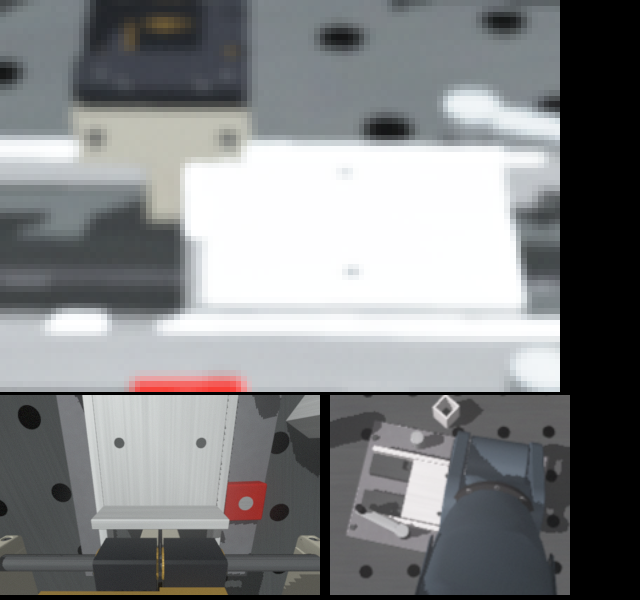

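The enlarged views show the plate flat on the rails with its flange intact at (160,515) in the wrist inset and the fingers centred on it. I continue pushing, slower near the notches.

```bash
python3 -m creep '[{"grip":1,"x":0.04,"y":0.16,"z":0,"ax":0,"ay":0,"az":0},{"grip":1,"x":0.07,"y":0.31,"z":0,"ax":0,"ay":0,"az":0},{"grip":1,"x":0.11,"y":0.47,"z":0,"ax":0,"ay":0,"az":0},{"grip":1,"x":0.14,"y":0.62,"z":0,"ax":0,"ay":0,"az":0},{"grip":1,"x":0.18,"y":0.78,"z":0,"ax":0,"ay":0,"az":0},{"grip":1,"x":0.22,"y":0.93,"z":0,"ax":0,"ay":0,"az":0},{"grip":1,"x":0.24,"y":1.05,"z":0,"ax":0,"ay":0,"az":0},{"grip":1,"x":0.26,"y":1.13,"z":0,"ax":0,"ay":0,"az":0},{"grip":1,"x":0.28,"y":1.19,"z":0,"ax":0,"ay":0,"az":0},{"grip":1,"x":0.29,"y":1.25,"z":0,"ax":0,"ay":0,"az":0}]'
python3 - <<'E'
from h import *
p=np.load('jig.npy');s=robot.sense();print(s['time_s'],inv(p,s['tool_pos']),s['tool_pos'][2],s['wrist_force'])
t=snapshot('scene')
for n in ['plate_top','push_face']:
    for d in spotter.spot_point(n,t):
        if 300<d['point'][0] and d['point'][1]<300: print(n,d['point'],inv(p,d['point']).round(1),round(d['confidence'],2))
E
```

```text
time_s: 8.12
tool_pos: [539.3, -17.2, 56.1]
ee_rot: [-0.553, -0.44, 0.553, -0.44]
wrist_force: [-0.1, -4.7, -1.1]
grip_width: 0.4
8.1167 [  1.08436306 -86.97719332] 56.07757596949062 [-0.139945   -4.74884109 -1.14828388]
plate_top [554.7, 66.7, 51.6] [-2.9 -1.7] 0.82
plate_top [641.1, -58.9, 8.4] [ 109.7 -104.5] 0.27
```

```bash
python3 -m creep '[{"grip":1,"x":0.01,"y":0.06,"z":0,"ax":0,"ay":0,"az":0},{"grip":1,"x":0.02,"y":0.11,"z":0,"ax":0,"ay":0,"az":0}]';python3 -m creep '[{"grip":1,"x":0.01,"y":0.06,"z":0,"ax":0,"ay":0,"az":0},{"grip":1,"x":0.01,"y":0.06,"z":0,"ax":0,"ay":0,"az":0}]'
python3 - <<'E'
from h import *
p=np.load('jig.npy');s=robot.sense();print(s['time_s'],inv(p,s['tool_pos']),s['tool_pos'][2],s['wrist_force'])
t=snapshot('scene')
for n in ['plate_top','push_face']:
    for d in spotter.spot_point(n,t):
        if 300<d['point'][0] and d['point'][1]<300: print(n,d['point'],inv(p,d['point']).round(1),round(d['confidence'],2))
E
```

```text
time_s: 8.43
tool_pos: [539.7, -14.4, 56.1]
ee_rot: [-0.553, -0.44, 0.553, -0.44]
wrist_force: [-0.9, -3.9, -0.2]
grip_width: 0.6
time_s: 8.6
tool_pos: [540.0, -12.7, 56.0]
ee_rot: [-0.553, -0.441, 0.553, -0.44]
wrist_force: [-0.9, -1.8, -1.6]
grip_width: 0.2
8.6 [  0.8042744  -82.39089108] 56.048386090500294 [-0.87535098 -1.79970172 -1.58195048]
plate_top [557.1, 72.5, 42.9] [-1.8  4.5] 0.73
push_face [543.6, -0.5, 61.7] [  1.5 -69.7] 0.61
```

The plate has dropped: plate_top z is 43 (44 expected), push_face z is 62, and the push force is low. I back off, rise, and go round to the outer side of the knob with the jaws turned 45°.

```bash
python3 -m creep '[{"grip":1,"x":-0.13,"y":-0.6,"z":0,"ax":0,"ay":0,"az":0},{"grip":1,"x":-0.27,"y":-1.17,"z":0,"ax":0,"ay":0,"az":0},{"grip":1,"x":-0.27,"y":-1.17,"z":1.5,"ax":0,"ay":0,"az":0},{"grip":1,"x":-0.27,"y":-1.17,"z":3,"ax":0,"ay":0,"az":0},{"grip":1,"x":-0.27,"y":-1.17,"z":3.9,"ax":0,"ay":0,"az":0},{"grip":1,"x":-0.5,"y":0.3,"z":3.9,"ax":0,"ay":0,"az":1.4},{"grip":1,"x":-0.8,"y":1.8,"z":3.9,"ax":0,"ay":0,"az":2.8},{"grip":1,"x":-1.1,"y":3.3,"z":3.9,"ax":0,"ay":0,"az":4.2},{"grip":1,"x":-1.4,"y":4.8,"z":3.9,"ax":0,"ay":0,"az":5.6},{"grip":1,"x":-1.6,"y":6.3,"z":3.9,"ax":0,"ay":0,"az":7},{"grip":1,"x":-1.6,"y":7.8,"z":3.9,"ax":0,"ay":0,"az":8.4},{"grip":1,"x":-1.6,"y":9.2,"z":3.9,"ax":0,"ay":0,"az":9},{"grip":1,"x":-1.6,"y":9.6,"z":3.9,"ax":0,"ay":0,"az":9},{"grip":1,"x":-1.6,"y":9.6,"z":3.9,"ax":0,"ay":0,"az":9},{"grip":1,"x":-1.6,"y":9.6,"z":3.9,"ax":0,"ay":0,"az":9}]'
python3 - <<'E'
from h import *
p=np.load('jig.npy');s=robot.sense();print(s['time_s'],s['tool_pos'],inv(p,s['tool_pos']),s['joint_pos'],s['wrist_force'])
m=R.from_quat(s['ee_rot']).as_matrix();print('jaw angle jig deg',np.degrees(np.arctan2(m[1,1],m[0,1])-p[2]))
for c in ['wrist','scene']:
  t=snapshot(c);cv2.imwrite(f'pics/{c}4.png',t['pixels'])
  for n in ['plate_top','keeper_knob','keeper_pivot']:
    for d in spotter.spot_point(n,t):
        if 300<d['point'][0] and d['point'][1]<300: print(n,d['point'],inv(p,d['point']).round(1),round(d['confidence'],2))
E
```

```text
time_s: 10.0
tool_pos: [499.9, 226.9, 153.5]
ee_rot: [0.342, 0.619, -0.343, 0.618]
wrist_force: [-1.1, 0.2, 0.3]
grip_width: -0.0
10.0 [499.90223834 226.86038771 153.48460146] [-92.47162244 141.87648389] [ 3.41206972e-01  4.25683484e-01  1.71786775e+00  1.10122310e-05
  9.98420660e-01 -2.18072399e-01] [-1.12016285  0.22920916  0.32813887]
jaw angle jig deg 45.117012928378884
plate_top [557.7, 71.8, 37.7] [-1.1  3.9] 0.9
keeper_knob [673.7, -424.4, 0.9] [ 224.1 -453.2] 0.62
keeper_pivot [477.9, 117.3, 60.1] [-89.1  30.2] 0.74
```

View pics/wrist4.png

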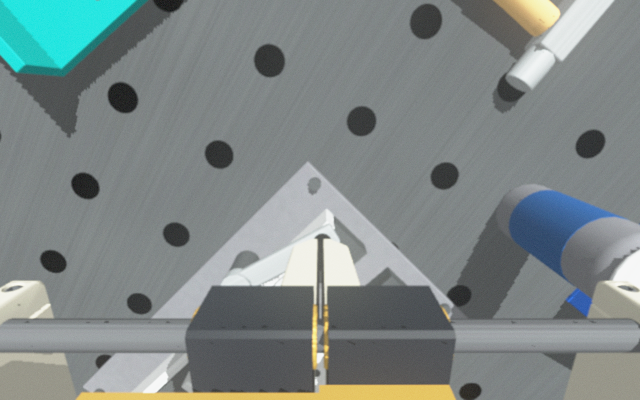

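The wrist view faces outward: the keeper arm runs at about (270,270) and the knob is hidden behind the finger (320,245). The spray can (590,230) and hammer are clear of the sweep. I compute the arc.

```bash
cat >> h.py <<'E'
def arc(thetas,z,d=15.5):
    p=np.load('jig.npy');T=robot.sense()['tool_pos']
    for a in thetas:
        f=w(p,(-90+90*np.sin(a)-d*.7071,30+90*np.cos(a)+d*.7071))
        print(round(float(a),3),((np.array([*f,z])-T)/25).round(2).tolist())
E
python3 -c "
from h import *
arc(np.arange(.15,1.0,.0566),72)"
```

```text
0.15 [0.07, -0.49, -3.27]
0.207 [0.26, -0.58, -3.27]
0.263 [0.44, -0.67, -3.27]
0.32 [0.62, -0.77, -3.27]
0.376 [0.79, -0.88, -3.27]
0.433 [0.95, -1.0, -3.27]
0.49 [1.11, -1.13, -3.27]
0.546 [1.26, -1.27, -3.27]
0.603 [1.4, -1.41, -3.27]
0.659 [1.53, -1.57, -3.27]
0.716 [1.66, -1.73, -3.27]
0.773 [1.77, -1.9, -3.27]
0.829 [1.88, -2.07, -3.27]
0.886 [1.97, -2.25, -3.27]
0.942 [2.06, -2.44, -3.27]
0.999 [2.13, -2.63, -3.27]
```

```bash
python3 -m creep '[{"grip":1,"x":0,"y":0,"z":-1.6,"ax":0,"ay":0,"az":0},{"grip":1,"x":0,"y":0,"z":-3,"ax":0,"ay":0,"az":0},{"grip":1,"x":0,"y":0,"z":-3.27,"ax":0,"ay":0,"az":0},{"grip":1,"x":0.04,"y":-0.25,"z":-3.27,"ax":0,"ay":0,"az":0},{"grip":1,"x":0.15,"y":-0.45,"z":-3.27,"ax":0,"ay":0,"az":0},{"grip":1,"x":0.26,"y":-0.58,"z":-3.27,"ax":0,"ay":0,"az":0},{"grip":1,"x":0.44,"y":-0.67,"z":-3.27,"ax":0,"ay":0,"az":0},{"grip":1,"x":0.62,"y":-0.77,"z":-3.27,"ax":0,"ay":0,"az":0},{"grip":1,"x":0.79,"y":-0.88,"z":-3.27,"ax":0,"ay":0,"az":0},{"grip":1,"x":0.95,"y":-1,"z":-3.27,"ax":0,"ay":0,"az":0},{"grip":1,"x":1.11,"y":-1.13,"z":-3.27,"ax":0,"ay":0,"az":0}]'
python3 - <<'E'
from h import *
p=np.load('jig.npy');s=robot.sense();print(s['time_s'],inv(p,s['tool_pos']),s['tool_pos'][2],s['wrist_force'])
arc(np.arange(.546,1.53,.0566),72)
t=snapshot('scene');im=t['pixels'][170:280,230:430]
for n in ['plate_top','keeper_knob']:
    for d in spotter.spot_point(n,t):
        if 300<d['point'][0] and abs(d['point'][1])<300: print(n,d['point'],inv(p,d['point']).round(1),round(d['confidence'],2))
cv2.imwrite('pics/c5.png',cv2.resize(im,None,fx=4,fy=4,interpolation=cv2.INTER_CUBIC))
E
```

```text
time_s: 11.32
tool_pos: [528.7, 198.9, 72.3]
ee_rot: [0.343, 0.618, -0.342, 0.619]
wrist_force: [-0.0, 2.2, 0.2]
grip_width: 0.4
11.3167 [-58.07298139 121.11225291] 72.33045583850512 [-0.04321027  2.18982186  0.18791736]
0.546 [0.12, -0.16, -0.01]
0.603 [0.26, -0.31, -0.01]
0.659 [0.4, -0.46, -0.01]
0.716 [0.52, -0.62, -0.01]
0.772 [0.63, -0.79, -0.01]
0.829 [0.74, -0.97, -0.01]
0.886 [0.83, -1.15, -0.01]
0.942 [0.92, -1.33, -0.01]
0.999 [0.99, -1.52, -0.01]
1.055 [1.06, -1.72, -0.01]
1.112 [1.11, -1.91, -0.01]
1.169 [1.15, -2.11, -0.01]
1.225 [1.18, -2.31, -0.01]
1.282 [1.2, -2.52, -0.01]
1.338 [1.2, -2.72, -0.01]
1.395 [1.2, -2.92, -0.01]
1.452 [1.18, -3.13, -0.01]
1.508 [1.15, -3.33, -0.01]
plate_top [555.4, 72.0, 41.6] [-3.4  3.6] 0.71
keeper_knob [507.9, -146.3, 32.0] [  -0.3 -219.8] 0.39
```

View pics/c5.png

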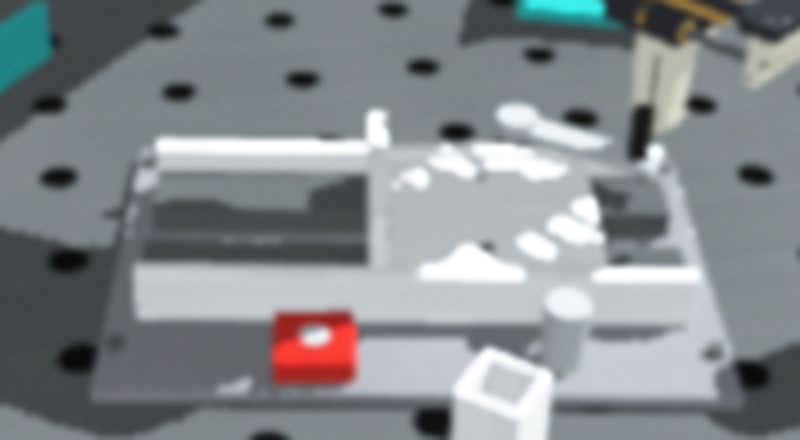

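The plate sits low between the guides, with its flange at (378,130). The knob at (640,130) is against the finger and moving at 2 N. I follow the arc.

```bash
python3 -m creep '[{"grip":1,"x":0.12,"y":-0.16,"z":0,"ax":0,"ay":0,"az":0},{"grip":1,"x":0.26,"y":-0.31,"z":0,"ax":0,"ay":0,"az":0},{"grip":1,"x":0.4,"y":-0.46,"z":0,"ax":0,"ay":0,"az":0},{"grip":1,"x":0.52,"y":-0.62,"z":0,"ax":0,"ay":0,"az":0},{"grip":1,"x":0.63,"y":-0.79,"z":0,"ax":0,"ay":0,"az":0},{"grip":1,"x":0.74,"y":-0.97,"z":0,"ax":0,"ay":0,"az":0},{"grip":1,"x":0.83,"y":-1.15,"z":0,"ax":0,"ay":0,"az":0},{"grip":1,"x":0.92,"y":-1.33,"z":0,"ax":0,"ay":0,"az":0},{"grip":1,"x":0.99,"y":-1.52,"z":0,"ax":0,"ay":0,"az":0},{"grip":1,"x":1.06,"y":-1.72,"z":0,"ax":0,"ay":0,"az":0},{"grip":1,"x":1.11,"y":-1.91,"z":0,"ax":0,"ay":0,"az":0},{"grip":1,"x":1.15,"y":-2.11,"z":0,"ax":0,"ay":0,"az":0},{"grip":1,"x":1.18,"y":-2.31,"z":0,"ax":0,"ay":0,"az":0},{"grip":1,"x":1.2,"y":-2.52,"z":0,"ax":0,"ay":0,"az":0},{"grip":1,"x":1.2,"y":-2.72,"z":0,"ax":0,"ay":0,"az":0}]'
python3 - <<'E'
from h import *
p=np.load('jig.npy');s=robot.sense();print(s['time_s'],inv(p,s['tool_pos']),s['tool_pos'][2],s['wrist_force'])
arc(np.arange(1.38,1.6,.04),72)
t=snapshot('scene');im=t['pixels'][170:280,230:430]
for n in ['plate_top','keeper_knob','keeper_pivot']:
    for d in spotter.spot_point(n,t):
        if 300<d['point'][0] and abs(d['point'][1])<300: print(n,d['point'],inv(p,d['point']).round(1),round(d['confidence'],2))
cv2.imwrite('pics/c6.png',cv2.resize(im,None,fx=4,fy=4,interpolation=cv2.INTER_CUBIC))
E
```

```text
time_s: 12.72
tool_pos: [557.9, 130.3, 71.9]
ee_rot: [0.343, 0.619, -0.343, 0.619]
wrist_force: [0.2, 1.8, -0.8]
grip_width: -0.0
12.7167 [-14.130487    60.90875719] 71.88092515400477 [ 0.1693669   1.78919909 -0.81967745]
1.38 [0.03, -0.13, 0.0]
1.42 [0.03, -0.27, 0.0]
1.46 [0.01, -0.41, 0.0]
1.5 [-0.01, -0.56, 0.0]
1.54 [-0.03, -0.7, 0.0]
1.58 [-0.06, -0.84, 0.0]
plate_top [555.7, 71.1, 43.2] [-2.9  2.8] 0.93
plate_top [641.0, -60.3, 6.1] [ 109.9 -105.9] 0.55
plate_top [478.7, 117.7, 60.1] [-88.4  30.7] 0.33
keeper_knob [563.8, 119.8, 95.2] [-6. 52.] 0.62
keeper_pivot [476.9, 118.3, 59.0] [-90.3  30.9] 0.65
```

View pics/c6.png

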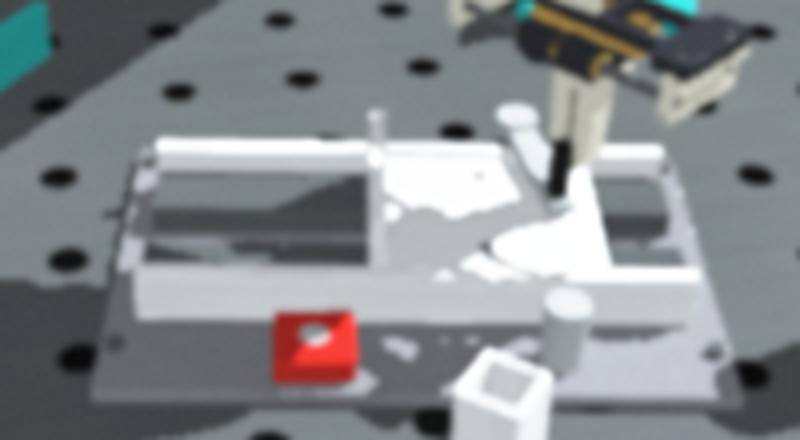

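The arm lies over the plate with the knob at (560,165), angle about 1.32. I finish to about 1.55.

```bash
python3 -m creep '[{"grip":1,"x":0.03,"y":-0.13,"z":0,"ax":0,"ay":0,"az":0},{"grip":1,"x":0.03,"y":-0.27,"z":0,"ax":0,"ay":0,"az":0},{"grip":1,"x":0.01,"y":-0.41,"z":0,"ax":0,"ay":0,"az":0},{"grip":1,"x":-0.01,"y":-0.56,"z":0,"ax":0,"ay":0,"az":0},{"grip":1,"x":-0.03,"y":-0.7,"z":0,"ax":0,"ay":0,"az":0},{"grip":1,"x":-0.04,"y":-0.75,"z":0,"ax":0,"ay":0,"az":0},{"grip":1,"x":-0.04,"y":-0.75,"z":0,"ax":0,"ay":0,"az":0}]'
python3 - <<'E'
from h import *
p=np.load('jig.npy');s=robot.sense();print(s['time_s'],inv(p,s['tool_pos']),s['wrist_force'])
t=snapshot('scene')
for n in ['keeper_knob','plate_top']:
    for d in spotter.spot_point(n,t):
        if 300<d['point'][0] and abs(d['point'][1])<300: 
            q=inv(p,d['point']);print(n,d['point'],q.round(1),round(np.arctan2(q[0]+90,q[1]-30),3),round(d['confidence'],2))
E
```

```text
time_s: 13.5
tool_pos: [556.8, 111.6, 71.9]
ee_rot: [0.343, 0.619, -0.343, 0.619]
wrist_force: [-0.6, 0.7, 0.5]
grip_width: 0.7
13.5 [-10.95572599  42.50633948] [-0.61909697  0.68305509  0.52267918]
keeper_knob [568.7, 97.9, 97.5] [ 3.7 31.8] 1.551 0.56
plate_top [559.1, 69.9, 39.6] [0.7 2.4] 1.866 0.55
```

The knob reads 1.55 rad and the force is near zero. I retreat along the face normal, rise, and check.

```bash
python3 -m creep '[{"grip":1,"x":-0.42,"y":0.68,"z":0,"ax":0,"ay":0,"az":0},{"grip":1,"x":-0.85,"y":1.36,"z":0,"ax":0,"ay":0,"az":0},{"grip":1,"x":-0.85,"y":1.36,"z":1.5,"ax":0,"ay":0,"az":0},{"grip":1,"x":-0.85,"y":1.36,"z":3,"ax":0,"ay":0,"az":0},{"grip":1,"x":-0.85,"y":1.36,"z":4.5,"ax":0,"ay":0,"az":0},{"grip":1,"x":-2.2,"y":2.2,"z":6,"ax":0,"ay":0,"az":0},{"grip":1,"x":-3.5,"y":3,"z":6,"ax":0,"ay":0,"az":0},{"grip":1,"x":-4.8,"y":3.8,"z":6,"ax":0,"ay":0,"az":0},{"grip":1,"x":-4.8,"y":3.8,"z":6,"ax":0,"ay":0,"az":0},{"grip":1,"x":-4.8,"y":3.8,"z":6,"ax":0,"ay":0,"az":0}]'
python3 - <<'E'
from h import *
p=np.load('jig.npy');s=robot.sense();print(s['time_s'],s['tool_pos'],s['wrist_force'],abs(s['joint_vel']).max())
for c in ['scene','top']:
  t=snapshot(c)
  for n in ['keeper_knob','plate_top','stop_plate','push_face','magnet','round_offcut','tube_offcut']:
    for d in spotter.spot_point(n,t):
        if 400<d['point'][0] and abs(d['point'][1])<200 and d['confidence']>.4: 
            q=inv(p,d['point']);print(c,n,d['point'],q.round(1),round(np.arctan2(q[0]+90,q[1]-30),3) if 'kn' in n else '',round(d['confidence'],2))
  if c=='scene':cv2.imwrite('pics/c7.png',cv2.resize(t['pixels'][140:340,130:530],None,fx=2,fy=2,interpolation=cv2.INTER_CUBIC))
E
```

```text
time_s: 14.48
tool_pos: [435.6, 208.0, 222.4]
ee_rot: [0.342, 0.619, -0.342, 0.619]
wrist_force: [0.1, 0.0, -0.3]
grip_width: 0.5
14.4833 [435.61529867 208.02107991 222.43828266] [ 0.05987737  0.0052903  -0.33209736] 0.046348150206852054
scene keeper_knob [563.9, 99.5, 96.4] [-1.3 32.3] 1.545 0.64
scene plate_top [556.5, 73.8, 41.6] [-2.7  5.6]  0.57
scene stop_plate [557.4, 68.1, 20.3] [-0.6  0.2]  0.78
scene push_face [542.4, -2.4, 56.6] [  0.8 -71.8]  0.65
scene magnet [642.9, -56.9, 7.3] [ 111.  -102.2]  0.84
scene round_offcut [674.0, 87.8, 8.1] [108.6  45.8]  0.74
scene round_offcut [554.2, 68.4, 21.5] [-3.7 -0.2]  0.57
scene tube_offcut [741.1, 23.6, -0.4] [188.5  -1.6]  0.56
top keeper_knob [567.3, 96.6, 96.8] [ 2.6 30.2] 1.568 0.86
top plate_top [560.9, 67.0, 45.9] [ 3.1 -0. ]  0.78
top stop_plate [556.7, 69.2, 14.5] [-1.5  1.1]  0.77
top push_face [546.8, -6.6, 58.1] [  6.  -74.9]  0.7
top magnet [641.4, -58.1, 9.2] [ 109.8 -103.7]  0.66
top round_offcut [676.1, 86.8, 5.7] [110.8  45.3]  0.52
top tube_offcut [740.3, 27.1, -2.0] [186.9   1.7]  0.84
```

View pics/c7.png

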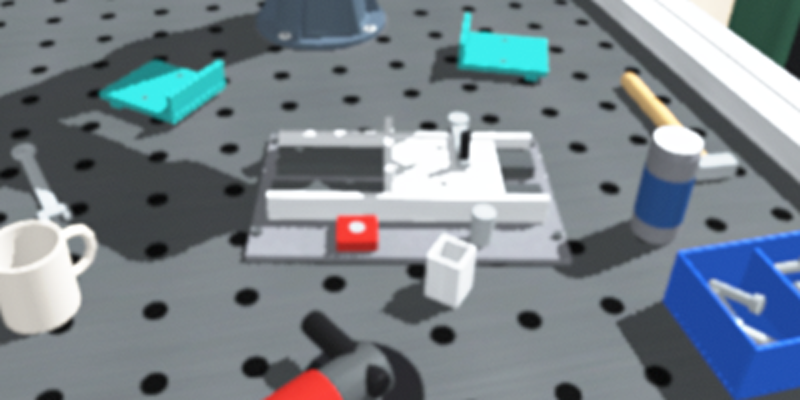

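The plate is low between the guides, and the keeper arm lies across it with its knob at (465,145). The bystanders are in place and the hand is clear, so I hand in.

```bash
python3 -c "
from rig import robot
print(robot.job_done())"
```

```text
the job is handed in; nothing more can be done
None
```

The stop plate is down in its notches and the keeper arm lies square across it. I pushed the plate about 93 mm by its flange at around 7 N or less until it dropped, then swung the keeper by its knob at about 2 N. The job was handed in with about 36 s of the 51 s left; the hand-in reports no verdict.

**Last checks:**
- **Plate:** estimates put its origin at a height of 14.5 mm and 20 mm (20 expected) and 0 to 1 mm from its place along the rails.
- **Keeper arm:** 1.55 to 1.57 rad, measured from the knob in two cameras.
- **Hand:** about 150 mm above the knob height it worked at, off to the side, with no force on the wrist.
- **Bystanders:** the magnet, round offcut and tube offcut read the same as at the start within a few millimetres. The mug, wrench, hammer and spray can were checked only by eye in the last picture.

**Disagreements and failures:**
- One reading of the plate's top face put it 5.6 mm along the rails, but its height (42 mm) and the other readings contradict that. I took it as detector noise.
- The first move was refused because every row needs all seven keys; nothing moved.

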